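# Try the lid of the welding consumables case, free its bolt if caught, and hold it open

### The arm

A 6-joint arm with a two-finger parallel gripper is mounted at the origin on the work surface. World frame = base frame: x ahead of the robot, y to its left, z up, the work surface at z = 0. Lengths are in m, angles in rad, forces in N, time in s.
With the tool pointing down it reaches from about 0.275 to 0.725 m from the base axis. Payload 15.9 kg.
Tool frame: the origin (TCP) lies at the very end of the fingers, on their centre line; the grasp point (between the pads) lies 19 mm behind it; z points along the fingers, y is the direction in which the jaws open and shut (so a half turn about z gives the same grasp; the last joint's range is limited). The gripper opens to 85 mm and grips with 20 to 120 N. Pads are 22 mm wide; open, the fingers measure 114 mm over their backs; the gripper's body (76 mm by 85 mm) begins 54 mm behind the grasp point. The pads swing forward as they close: fully open they stand 13 mm farther back than shut.
Start: joints at [-1.11, 0.213, -0.034, 1.323, 0, 1.571], TCP at [0.222, -0.448, 0.231] pointing down, gripper open.
Joint ranges: [-2.98, 2.98], [-0.74, 1.72], [-1.14, 1.35], [-2.1, 2.04], [-1.57, 1.44], [-3.14, 3.14]. Speed limits (rad/s): [1.89, 1.89, 2.39, 2.57, 3.14, 3.14].

### API

Orientations are given as a unit quaternion [w, x, y, z].
In Python, from bench import read_state, capture, camera_model, close_job gives the robot as it stands.
- The arm moves only by the shell command python3 -m crank 'ROWS' [FORCE]. ROWS is JSON, a list of rows, each an object of numbers: "fingers": the opening, from 0 (shut) to 1 (fully open); "tx", "ty", "tz": the shift along the tool's x, y, z in mm; "yaw": the turn about the tool's z in rad. In form: [{"fingers": .., "tx": .., "ty": .., "tz": .., "yaw": ..}, ...]. A call has 1 to 8 rows; each row shifts and turns the pose as measured when the row begins, along the tool's axes as they then stand; what a row does not reach is not made up. A row lasts 1/8 s, in which the tool goes at most 62.5 mm and 10.7 degrees, less where a joint would pass 70% of its speed; a pose out of reach is approached as far as the arm can. A call is refused whole if a number of a shift passes 62.5 or a number of a turn 0.188, either way. A call with a gripper value outside its range is refused whole. The fingers move at their own pace and stop on an object; FORCE is the grip in N (left out, the last holds). Time passes only in rows, so rows that do not move let the fingers close. It gives the time, the measured TCP pose, the force and the opening at its end, in the units of the state.
- read_state(): the state, without advancing time (a new reading comes with each control period).
- capture(name): name is "scene" or "top" or "wrist"; returns the picture (400x640x3 uint8, red, green, blue); there is no depth.
- camera_model(name): a dict with "camera_matrix" (3x3 intrinsics, pixels), "origin" and "rotation" of the camera in the world; the wrist camera has in their place "tool_from_camera" (4x4, takes a point from camera to tool coordinates, whose origin is the TCP and whose axes are the flange's). Camera axes: x right, y down, z forward; pixel columns grow to the right and rows downward; lengths in m; the calibration is good to about 2 mm. A picture is of the moment at which its call begins: read the wrist's pose just before it. camera_model takes no time and is no camera call.
- close_job(): hands the job in, once; it reports no verdict.
The state is a dict: "clock": time; "joints": joint angles; "joint_vel": joint speeds; "joint_torque": joint torques, N m; "tcp_pos": TCP position; "eef_rot": TCP orientation; "wrist_force": force on the tool from outside, world axes, zero at the start; "torque": the same for the moment, N m; "grip_width": finger opening in m.
Only numpy, scipy, OpenCV 4.12 (cv2) and the standard library are available. Lean on these libraries where they do the work, as an engineer would, in place of code of your own. Each camera call takes 0.05 s, during which the arm holds its last target. There are 200 camera calls.

### The job

Someone needs to get at the wire spools in the blue case: tug its lid up by the steel handle, with the red bolt still as you found it, to learn whether the lid is caught. If it is caught, let it down and slide the bolt back along its slot; then raise the lid by its handle to well over half-way to upright and finish while still holding it up like that, as it falls shut when let go. Leave everything else on the bench where it is.

Things in the scene. Friction and masses are not known exactly. Their poses are not given: they have to be found in the camera images.
- case: Blue steel case fixed on the bench, 200 (x) x 340 (y) x 116 mm high; origin: centre of its underside, z up, front (-x) towards the robot. Yaw varies. Left part (y -58 to +168 mm): hinged blue lid with grey panel, two wire spools inside. Right part (y -62 to -170 mm): fixed grey deck, top 116 mm above the bench, carrying the bolt.
- lid (a joint): Lid angle, rad: 0 shut, stop at 1.3, grows as the handle rises. Nothing keeps it open: it falls shut (2 to 4 N at the handle). A caught lid has play: it rises to about 0.06 rad (15 mm at the handle) and stops hard; an uncaught one keeps rising. The bolt looks the same either way: the striker under the lid sits loose and the bolt may miss it.
- lid_handle (a point): Middle of the lid's handle: round steel bar, 14 mm thick, along the case's y, 118 mm clear between its end rods. Shut: at (-150, 55, 113) mm in the case's frame, 50 mm in front of the front wall, free above and below; take it from above, fingers closing along the case's x. It swings at 250 mm from the hinge line and, being round, can turn between the fingers.
- lid_hinge (a point): Point on the hinge line straight behind the handle: (100, 55, 110) mm in the case's frame. The hinge line runs through it along the case's y; fixed to the case.
- bolt_knob (a point): Centre of the top of the bolt's knob: a red upright round knob 20 mm in diameter, top 154 mm above the bench (38 mm above the grey deck), standing in a straight slot. With the bolt home it is at (-60, -100, 154) mm in the case's frame; it starts there or up to 4 mm along.
- bolt (a joint): Travel of the bolt, m: 0 home, towards the lid; 0.030 fully back at its stop. It grows as the knob slides along the case's -y, away from the lid. Anything beyond 0.018 frees the lid for certain. Takes about 3 N (plus a light drag with speed) and stays where it is left; no spring.
- dip_tin: Bystander: yellow round tin, 58 mm across, 38 mm high, standing on the rear of the grey deck; origin under its centre.
- brush: Bystander: hand brush lying on the bench beside the case.
- square: Bystander: red triangular welding square, 110 mm sides, 16 mm thick, lying flat.
- tube: Bystander: offcut of square steel tube, 140 x 40 x 40 mm, lying on the bench.
- angle: Bystander: rusty angle-iron offcut, 130 x 50 x 50 mm, lying on the bench.

How it is judged:
By the outcome, as a careful person would: the job done as asked, in the order asked, and still so for the second after the job is handed in, while the arm keeps its last pose, push and grip.
It also fails if it takes over 54 s, if anything falls off the work surface, if the arm or the gripper's body presses on something with over 40 N, if the wrist force passes 120 N, or if a joint passes its speed limit or range.

## Working session

There is one attempt and no reset: what is moved stays moved. The work goes in short steps, Python scripts to look and compute and a shell command to move; the robot and the scene stay as the last step left them, time stands still between calls to the robot, and variables do not carry over. Pictures are saved under pics/ and viewed, about 8 in all and at most 12, crops included, and the job is handed in when it is done.

```bash
ls; mkdir -p pics; python3 - <<'E'
from bench import *
import cv2,json
s=read_state();print(s)
for n in("top","scene"):
    im=capture(n);cv2.imwrite(f"pics/{n}0.png",im[:,:,::-1])
    m=camera_model(n);print(n,{k:(v.tolist() if hasattr(v,'tolist') else v) for k,v in m.items()})
print(camera_model("wrist"))
E
```

```text
pics
{'clock': 0.0, 'joints': array([-1.10997641e+00,  2.13376523e-01, -3.50532296e-02,  1.32345918e+00,
       -1.22764421e-05,  1.57081258e+00]), 'joint_vel': array([-0.00075776,  0.00074665, -0.00014319, -0.00099366,  0.00043535,
        0.00137158]), 'joint_torque': array([ 2.67950869e-03, -6.86165571e+01,  4.87119555e+01,  1.74753723e-02,
        9.98239511e-05,  3.83522308e-05]), 'tcp_pos': array([ 0.2221954 , -0.4475589 ,  0.23080829]), 'eef_rot': array([-5.30461086e-04,  9.73574562e-01,  2.28368722e-01, -1.30742752e-04]), 'wrist_force': array([-0.34227058, -0.69580162,  0.19216931]), 'torque': array([-0.0081355 , -0.00466111,  0.05312913]), 'grip_width': 0.08557001927417911}
top {'camera_matrix': [[387.40289771827344, 0.0, 325.1159269494559], [0.0, 387.40289771827344, 199.20537940886945], [0.0, 0.0, 1.0]], 'origin': [0.47409553751243066, -0.013088941092299501, 1.2603346101057173], 'rotation': [0.0430679757754838, -0.6964315347633118, 0.715253248597927, -0.03925630165887486]}
scene {'camera_matrix': [[393.84739863940314, 0.0, 323.3412097337574], [0.0, 393.84739863940314, 197.87753561106243], [0.0, 0.0, 1.0]], 'origin': [1.1789585108930127, -0.22718168635578187, 1.1911047365876841], 'rotation': [-0.21730504764590414, 0.7994609030349777, 0.5382197178101948, -0.15479120177330355]}
{'camera_matrix': array([[308.76679877,   0.        , 319.65140792],
       [  0.        , 308.76679877, 199.10027977],
       [  0.        ,   0.        ,   1.        ]]), 'tool_from_camera': array([[-9.76099745e-05, -9.65813955e-01, -2.59236177e-01,
         6.45476996e-02],
       [ 9.99999888e-01,  2.56103997e-05, -4.71943563e-04,
        -5.47267153e-04],
       [ 4.62448821e-04, -2.59236194e-01,  9.65813844e-01,
        -1.43488289e-01],
       [ 0.00000000e+00,  0.00000000e+00,  0.00000000e+00,
         1.00000000e+00]])}
```

View pics/top0.png

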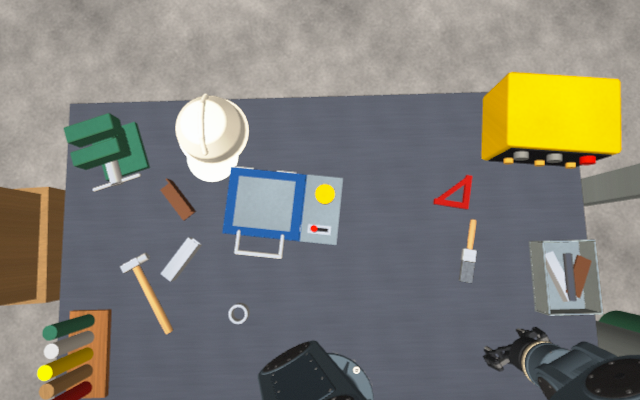

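View pics/scene0.png

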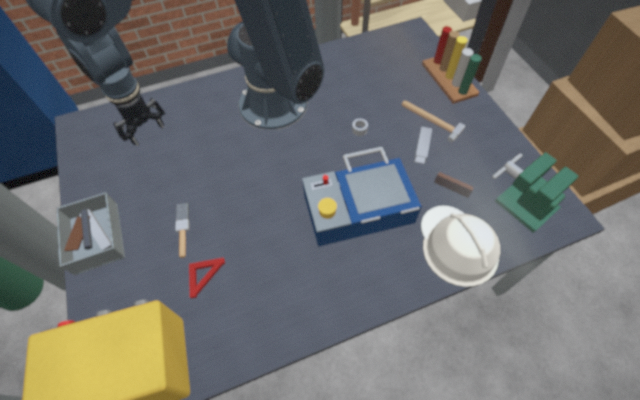

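Top view: the case spans (225–343, 168–245), handle bar is near row 257, cols 235–282, red knob at (314,229) and tin at (325,194). The scene view agrees. Next I'll zoom in and measure.

```bash
cat > h.py <<'E'
import numpy as np,cv2
from bench import *
from scipy.spatial.transform import Rotation as R
def rot(q): q=np.array(q,float); return (R.from_quat(q[[1,2,3,0]]).as_matrix() if q.size==4 else q)
def cam(name,s=None):
    m=camera_model(name);K=np.array(m["camera_matrix"])
    if name=="wrist":
        T=np.array(m["tool_from_camera"]);Rt=rot(s["eef_rot"])
        return K,Rt@T[:3,:3],Rt@T[:3,3]+s["tcp_pos"]
    return K,rot(m["rotation"]),np.array(m["origin"])
def ray(c,px,z):
    K,Rm,o=c;d=Rm@np.linalg.solve(K,[px[0],px[1],1]);return o+d*(z-o[2])/d[2]
def proj(c,p):
    K,Rm,o=c;q=K@(Rm.T@(np.array(p)-o));return q[:2]/q[2]
def red(im):
    h=cv2.cvtColor(im,cv2.COLOR_RGB2HSV);return (((h[...,0]<8)|(h[...,0]>172))&(h[...,1]>150)&(h[...,2]>90)).astype(np.uint8)
E
python3 - <<'E'
from h import *
im=cv2.imread("pics/top0.png");rgb=im[:,:,::-1].copy();c=cam("top")
hsv=cv2.cvtColor(rgb,cv2.COLOR_RGB2HSV)
def cen(m,x0,x1,y0,y1):
    k=np.zeros_like(m);k[y0:y1,x0:x1]=m[y0:y1,x0:x1];y,x=np.nonzero(k);return x.mean(),y.mean(),len(x),k
x,y,n,_=cen(red(rgb),300,340,220,240);print("knob",x,y,n,ray(c,(x,y),.15))
yl=((abs(hsv[...,0].astype(int)-27)<6)&(hsv[...,1]>150)).astype(np.uint8)
x,y,n,_=cen(yl,305,345,178,210);print("tin",x,y,n,ray(c,(x,y),.154))
br=((rgb.min(2)>150)).astype(np.uint8)
x,y,n,k=cen(br,240,278,250,262);pts=np.argwhere(k)[:,::-1].astype(np.float32)
l=cv2.fitLine(pts,cv2.DIST_HUBER,0,.01,.01).ravel();print("bar",x,y,n,l)
a=ray(c,(l[2]-20*l[0],l[3]-20*l[1]),.117);b=ray(c,(l[2]+20*l[0],l[3]+20*l[1]),.117);d=a-b;print("bar pts",a,b,"yaw",np.arctan2(-d[0],d[1]))
bl=((abs(hsv[...,0].astype(int)-108)<10)&(hsv[...,1]>150)).astype(np.uint8)
x,y,n,k=cen(bl,215,310,160,245);r=cv2.minAreaRect(np.argwhere(k)[:,::-1].astype(np.float32));print("blue",r)
for p in cv2.boxPoints(r):print(p,ray(c,p,.116))
cv2.imwrite("pics/c0.png",cv2.resize(im[160:265,220:350],None,fx=5,fy=5,interpolation=cv2.INTER_CUBIC))
E
```

```text
knob 313.84375 228.375 32 [0.52097316 0.02564019 0.15      ]
tin 324.5913621262458 193.56146179401992 301 [ 0.62003021 -0.00774053  0.154     ]
bar 258.8443113772455 254.23353293413174 167 [9.9454015e-01 1.0435439e-01 2.5871503e+02 2.5422800e+02]
bar pts [0.45874026 0.24810081 0.117     ] [0.44360019 0.13166176 0.117     ] yaw -0.12930029588934924
blue ((264.1116027832031, 203.45838928222656), (76.95243835449219, 66.65422821044922), 6.115502834320068)
[222.3039  232.49686] [0.51744583 0.29710104 0.116     ]
[229.40479 166.22195] [0.71576938 0.27661784 0.116     ]
[305.9193  174.41992] [0.68441053 0.046884   0.116     ]
[298.81842 240.69482] [0.48745788 0.07180135 0.116     ]
```

View pics/c0.png

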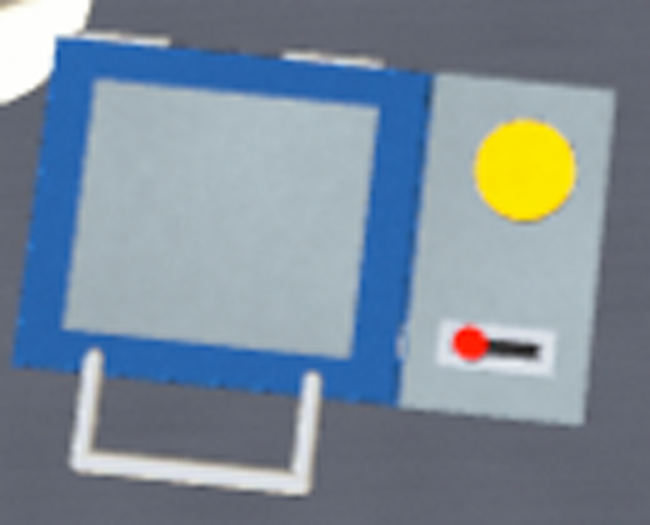

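Measured in world axes: case yaw ≈ -0.128, handle (0.451, 0.190), knob (0.521, 0.0256). The handle-to-knob offset matches the given geometry to within 1 mm. I'll turn first so that tool x is case +y, tool y is case +x and z is down, then move over.

```bash
python3 -m crank '[{"fingers":0.45,"yaw":-0.164},{"fingers":0.45,"yaw":-0.164},{"fingers":0.45,"yaw":-0.164},{"fingers":0.45,"yaw":-0.164},{"fingers":0.45,"yaw":-0.164},{"fingers":0.45,"yaw":-0.164}]' 60
python3 -m crank '[{"fingers":0.45,"tx":50,"ty":8},{"fingers":0.45,"tx":55,"ty":11},{"fingers":0.45,"tx":55,"ty":12},{"fingers":0.45,"tx":55,"ty":12},{"fingers":0.45,"tx":55,"ty":12},{"fingers":0.45,"tx":55,"ty":12},{"fingers":0.45,"tx":55,"ty":12},{"fingers":0.45,"tx":55,"ty":12}]'
```

```text
validation failed for argument at $[0]...
validation failed for argument at $[0]...
```

```bash
python3 -m crank '[{"fingers":0.45,"tx":0,"ty":0,"tz":0,"yaw":-0.164},{"fingers":0.45,"tx":0,"ty":0,"tz":0,"yaw":-0.164},{"fingers":0.45,"tx":0,"ty":0,"tz":0,"yaw":-0.164},{"fingers":0.45,"tx":0,"ty":0,"tz":0,"yaw":-0.164},{"fingers":0.45,"tx":0,"ty":0,"tz":0,"yaw":-0.164},{"fingers":0.45,"tx":0,"ty":0,"tz":0,"yaw":-0.164}]' 60
```

```text
clock: 0.85
tcp_pos: [0.2216, -0.4465, 0.229]
eef_rot: [-0.003, 0.74, 0.673, 0.001]
wrist_force: [-0.3, -0.1, 0.1]
grip_width: 0.0385
```

```bash
python3 -m crank '[{"fingers":0.45,"tx":50,"ty":8,"tz":0,"yaw":0.03},{"fingers":0.45,"tx":55,"ty":12,"tz":0,"yaw":0},{"fingers":0.45,"tx":55,"ty":12,"tz":0,"yaw":0},{"fingers":0.45,"tx":55,"ty":12,"tz":0,"yaw":0},{"fingers":0.45,"tx":55,"ty":12,"tz":0,"yaw":0},{"fingers":0.45,"tx":55,"ty":12,"tz":0,"yaw":0},{"fingers":0.45,"tx":55,"ty":12,"tz":0,"yaw":0},{"fingers":0.45,"tx":55,"ty":12,"tz":0,"yaw":0}]'
```

```text
clock: 1.85
tcp_pos: [0.3666, -0.0155, 0.2292]
eef_rot: [-0.003, 0.751, 0.66, 0.001]
wrist_force: [1.3, -0.3, 0.3]
grip_width: 0.0383
```

```bash
python3 -m crank '[{"fingers":0.45,"tx":55,"ty":14,"tz":0,"yaw":0},{"fingers":0.45,"tx":55,"ty":14,"tz":0,"yaw":0},{"fingers":0.45,"tx":55,"ty":14,"tz":0,"yaw":0},{"fingers":0.45,"tx":45,"ty":14,"tz":0,"yaw":0},{"fingers":0.45,"tx":0,"ty":0,"tz":0,"yaw":0}]'
python3 - <<'E'
from h import *
s=read_state();im=capture("wrist");print(s["tcp_pos"],rot(s["eef_rot"]).round(3).tolist())
cv2.imwrite("pics/w1.png",im[:,:,::-1]);c=cam("wrist",s)
print("handle expected px",proj(c,[.451,.19,.113]),"knob",proj(c,[.521,.0256,.15]))
E
```

```text
clock: 2.48
tcp_pos: [0.4502, 0.1965, 0.229]
eef_rot: [-0.003, 0.75, 0.662, 0.001]
wrist_force: [-0.4, -0.5, 0.1]
grip_width: 0.0387
[0.45021941 0.19646929 0.22897839] [[0.124, 0.992, -0.004], [0.992, -0.124, 0.006], [0.005, -0.004, -1.0]]
handle expected px [323.35456277 202.24607969] knob [424.96761948 382.36783854]
```

View pics/w1.png

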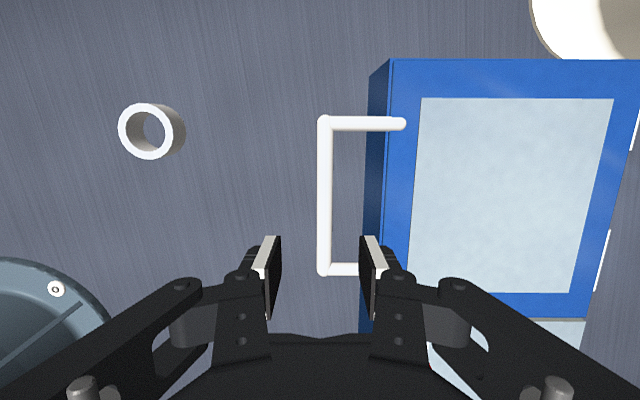

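The bar sits at col 324, rows 116–276, and I predicted its middle at (323,202), so it is aligned to within a few mm. Fingers straddle it; descending and gripping.

```bash
python3 -m crank '[{"fingers":0.45,"tx":-1,"ty":1.5,"tz":50,"yaw":0},{"fingers":0.45,"tx":0,"ty":0,"tz":50,"yaw":0},{"fingers":0.45,"tx":0,"ty":0,"tz":30,"yaw":0},{"fingers":0.45,"tx":0,"ty":0,"tz":5,"yaw":0},{"fingers":0.45,"tx":0,"ty":0,"tz":0,"yaw":0}]' 40
```

```text
clock: 3.15
tcp_pos: [0.4499, 0.1907, 0.0923]
eef_rot: [-0.003, 0.751, 0.66, 0.001]
wrist_force: [-0.3, -0.0, -0.1]
grip_width: 0.0384
```

```bash
python3 -m crank '[{"fingers":0,"tx":0,"ty":0,"tz":0,"yaw":0},{"fingers":0,"tx":0,"ty":0,"tz":0,"yaw":0},{"fingers":0,"tx":0,"ty":0,"tz":0,"yaw":0},{"fingers":0,"tx":0,"ty":0,"tz":0,"yaw":0}]' 40
```

```text
clock: 3.65
tcp_pos: [0.453, 0.1904, 0.0963]
eef_rot: [-0.001, 0.752, 0.66, 0.004]
wrist_force: [-0.8, -0.1, -4.6]
grip_width: 0.0123
```

```bash
for i in 1; do python3 -m crank '[{"fingers":0,"tx":0,"ty":0,"tz":-4,"yaw":0},{"fingers":0,"tx":0,"ty":0,"tz":-4,"yaw":0}]' 40; done;  python3 -m crank '[{"fingers":0,"tx":0,"ty":0,"tz":-4,"yaw":0},{"fingers":0,"tx":0,"ty":0,"tz":-4,"yaw":0}]'
```

```text
clock: 3.9
tcp_pos: [0.4533, 0.1903, 0.1049]
eef_rot: [-0.0, 0.752, 0.66, 0.004]
wrist_force: [3.6, -1.3, -6.2]
grip_width: 0.0126
clock: 4.15
tcp_pos: [0.4539, 0.1903, 0.1138]
eef_rot: [-0.0, 0.752, 0.66, 0.004]
wrist_force: [5.0, -2.3, -5.4]
grip_width: 0.0124
```

```bash
python3 -m crank '[{"fingers":0,"tx":0,"ty":0.5,"tz":-4,"yaw":0}]'; python3 -m crank '[{"fingers":0,"tx":0,"ty":0.5,"tz":-4,"yaw":0}]'
```

```text
clock: 4.28
tcp_pos: [0.4544, 0.1902, 0.1181]
eef_rot: [-0.0, 0.752, 0.66, 0.004]
wrist_force: [2.9, -1.1, -4.6]
grip_width: 0.0127
clock: 4.4
tcp_pos: [0.4548, 0.1902, 0.1224]
eef_rot: [-0.0, 0.752, 0.66, 0.004]
wrist_force: [2.5, -2.4, -4.5]
grip_width: 0.0127
```

26 mm of rise so far with only lid weight (~4.5 N), past the 15 mm play, so it appears uncaught. I'll follow the arc a little further and check by picture that the lid really moves.

```bash
python3 -m crank '[{"fingers":0,"tx":0,"ty":2,"tz":-12,"yaw":0},{"fingers":0,"tx":0,"ty":3,"tz":-15,"yaw":0},{"fingers":0,"tx":0,"ty":4,"tz":-15,"yaw":0}]'; python3 - <<'E'
from h import *
im=capture("scene");cv2.imwrite("pics/s2.png",cv2.resize(im[110:270,270:450],None,fx=3,fy=3)[:,:,::-1])
E
```

```text
clock: 4.78
tcp_pos: [0.464, 0.189, 0.1668]
eef_rot: [-0.0, 0.751, 0.66, 0.005]
wrist_force: [8.0, -0.5, -8.8]
grip_width: 0.0122
```

View pics/s2.png

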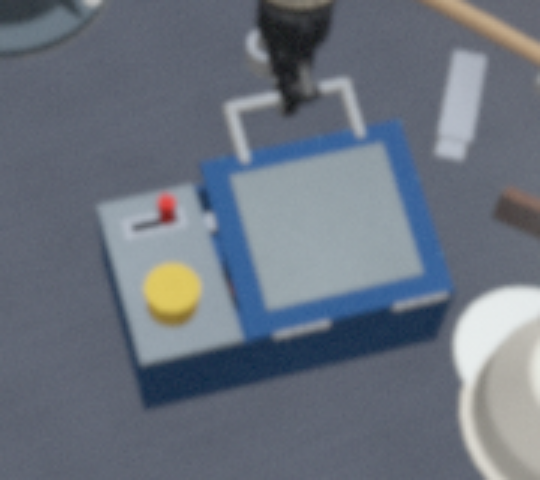

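The lid is tilted up with the handle in the gripper (bar at about (285,95) in the crop). The red knob is still at the lid end of its slot (168,208). So the lid is not caught and the bolt stays untouched; I'll keep raising along the arc.

```bash
python3 -m crank '[{"fingers":0,"tx":0,"ty":6.5,"tz":-19,"yaw":0},{"fingers":0,"tx":0,"ty":8,"tz":-18,"yaw":0},{"fingers":0,"tx":0,"ty":9.5,"tz":-17.5,"yaw":0},{"fingers":0,"tx":0,"ty":11,"tz":-17,"yaw":0}]' 50
```

```text
clock: 5.32
tcp_pos: [0.5008, 0.1842, 0.2431]
eef_rot: [0.001, 0.751, 0.66, 0.006]
wrist_force: [17.9, 2.1, -17.8]
grip_width: 0.012
```

```bash
python3 -m crank '[{"fingers":0,"tx":0,"ty":14,"tz":-14.5,"yaw":0},{"fingers":0,"tx":0,"ty":14.5,"tz":-14,"yaw":0},{"fingers":0,"tx":0,"ty":15.5,"tz":-12.5,"yaw":0},{"fingers":0,"tx":0,"ty":16.5,"tz":-11.5,"yaw":0}]' 50
```

```text
clock: 5.82
tcp_pos: [0.5561, 0.1771, 0.3002]
eef_rot: [-0.004, 0.751, 0.661, 0.005]
wrist_force: [-1.2, 2.6, -3.9]
grip_width: 0.012
```

```bash
python3 -m crank '[{"fingers":0,"tx":0,"ty":17,"tz":-11,"yaw":0},{"fingers":0,"tx":0,"ty":16,"tz":-8.5,"yaw":0},{"fingers":0,"tx":0,"ty":0,"tz":0,"yaw":0},{"fingers":0,"tx":0,"ty":0,"tz":0,"yaw":0},{"fingers":0,"tx":0,"ty":0,"tz":0,"yaw":0},{"fingers":0,"tx":0,"ty":0,"tz":0,"yaw":0},{"fingers":0,"tx":0,"ty":0,"tz":0,"yaw":0},{"fingers":0,"tx":0,"ty":0,"tz":0,"yaw":0}]' 50;python3 - <<'E'
from h import *
t=capture("top");im=capture("scene");cv2.imwrite("pics/s3.png",np.hstack([cv2.resize(im[60:260,260:460],None,fx=2,fy=2),cv2.resize(t[120:320,200:400],None,fx=2,fy=2)])[:,:,::-1])
s=read_state();p=s["tcp_pos"]
d=p-np.array([.4515,.1904,.0943]);x=np.array([.992,-.128,0])@d;print(p,s["wrist_force"],s["grip_width"],"angle",np.arctan2(d[2]+.003,.25-x),"radius",np.hypot(d[2]+.003,.25-x))
E
```

```text
clock: 6.82
tcp_pos: [0.5866, 0.1731, 0.3202]
eef_rot: [-0.005, 0.75, 0.661, 0.003]
wrist_force: [1.0, 1.2, -5.8]
grip_width: 0.012
[0.58664174 0.17311924 0.32021762] [-0.17772951  0.92701335 -6.76919411] 0.012024223925754118 angle 1.1097078502812872 radius 0.25561144737772334
```

View pics/s3.png

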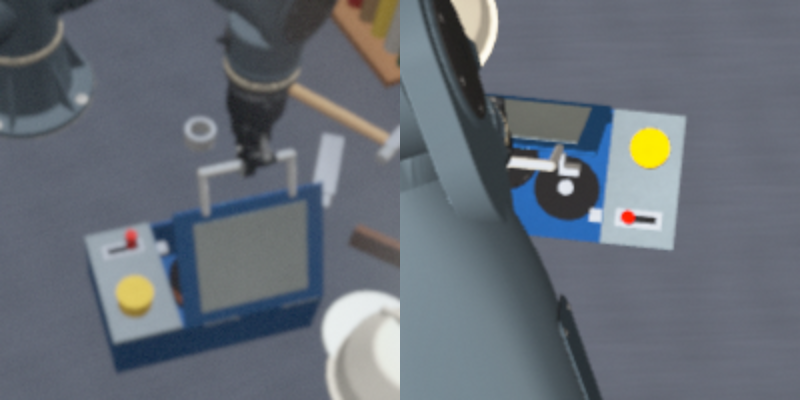

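The lid stands at about 1.11 rad, held and steady. The spools are exposed, and the knob (628,217 in the right half) and tin are where they were. Handing in.

```bash
python3 -c "
from bench import *
print(close_job())"
```

```text
the job is handed in; nothing more can be done
None
```

The lid was not caught, so I left the red bolt alone and raised the lid. The job was handed in at about 7 s with the arm still holding the lid up.

- **Tug test:** with the bolt untouched, the handle rose 26 mm against only about 4.5 N. That is past the 15 mm play a caught lid would have, and it kept going.
- **Lid angle:** the lid is at about 1.11 rad by the arm's position, held with a 50 N grip. The arm's height and forward travel agreed, though the radius came out at 256 mm rather than 250. That is within my measuring error.
- **Forces:** the last wrist force was about 7 N. The highest I saw was about 25 N, partway up, when the grip ran slightly off the lid's arc. I corrected it on the next move.
- **Surroundings:** the last pictures show the spools exposed, the bolt knob still at the home end of its slot and the tin undisturbed. The arm hid part of the bench in the top view, but it moved well above the bench and never went near the other items.

No checks failed.

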